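# Zero the filter photometer on its dark station

## Robot

A 6-joint arm with a two-finger parallel gripper is mounted at the origin on the work surface. World frame = base frame: x ahead of the robot, y to its left, z up, the work surface at z = 0. Lengths are in m, angles in degrees, forces in N, time in s.
With the tool pointing down it reaches from about 0.35 to 0.875 m from the base axis. Payload 4.2 kg.
Tool frame: the origin (TCP) lies on the centre line of the jaws, within the pads' length; the fingertips stand 11 mm ahead of it and the grasp point (between the pads) lies 8 mm behind it; y points along the fingers, z is the direction in which the jaws open and shut, and the axes are right-handed (so a half turn about y gives the same grasp; the last joint's range is limited). The gripper opens to 87 mm and grips with 3 to 60 N. Pads are 19 mm wide; open, the fingers measure 117 mm over their backs; the gripper's body (75 mm by 190 mm) begins 51 mm behind the grasp point.
Start: joints at [-56.803, 22.042, 0.453, 0, -68.411, -14.817], TCP at [0.197, -0.593, 0.234] pointing down, gripper open.
Joint ranges: [-179.83, 179.83], [-69.29, 118.12], [-61.27, 80.66], [-181.25, 117.63], [-171.15, -9.14], [-177.46, 177.46]. Speed limits (degrees/s): [159.86, 159.86, 180, 180, 180, 180].

## Interface

Orientations are given as a 3x3 rotation matrix whose columns are the frame's x, y, z axes.
In Python, from station import r, optics gives the robot as it stands. The module is installed in compiled form; this text tells all that it offers.
- The arm moves only by the tool step_arm, never from a script. Its argument "moves" is a list that holds one entry, the list of rows, each a list of 7 numbers: the turn, a rotation vector about the tool's x, y, z in rad, then the shift along the tool's x, y, z in cm, then the opening in per cent of the stroke, from 0 (shut) to 100 (fully open). A call has exactly 5 rows; each row is the pose to reach, as a shift and turn from the pose commanded when the call began, along the tool's axes at that moment; what a row does not reach only later rows make up. A row lasts 1/12 s, in which the tool goes at most 41.7 mm and 7.16 degrees, less where a joint would pass 70% of its speed; a pose out of reach is approached as far as the arm can. A call with a gripper value outside its range is refused whole. The fingers move at their own pace and stop on an object; the grip force is fixed at half the most. Time passes only in rows, so rows that repeat a pose let the fingers close, or fill a call up. It gives the time, the measured TCP pose, the force and the opening at its end, in the units of the state.
- r.sense(): the state, without advancing time (a new reading comes with each control period).
- optics.capture(name): name is "scene" or "top" or "wrist"; returns a dict with "image" (400x640x3 uint8, red, green, blue), "fov_y" (degrees; the focal length in pixels is half the picture's height over the tangent of half this angle, whatever the lens; pixels are square), "cx", "cy" (the principal point, pixels), "cam_to_world" (4x4, takes a point from camera to world coordinates). Camera axes: x right, y down, z forward; pixel columns grow to the right and rows downward; lengths in m; the calibration is good to about 2 mm. A picture is of the moment at which its call begins. There is no depth.
- r.finish_job(): hands the job in, once; it reports no verdict.
The state is a dict: "time_s": time; "joints": joint angles; "joint_velocities": joint speeds; "effort": joint torques, N m; "tcp_pos": TCP position; "ee_rot": TCP orientation; "wrist_force": force on the tool from outside, world axes, zero at the start; "moment": the same for the moment, N m; "gripper_width": opening from 0.0 (shut) to 1.0 (fully open).
Only numpy, scipy, OpenCV 4.12 (cv2) and the standard library are available. Lean on these libraries where they do the work, as an engineer would, in place of code of your own. Each camera call takes 0.05 s, during which the arm holds its last target.

## Task

Zero the photometer: with a fingertip against its tabs, push the filter turret round, without forcing it, until the dark station - the one closed by a square steel plate instead of a round glass filter - clicks home under the light head. Only then press the large round zero key right down and let it come up again. Pick nothing up, keep off the light head, and leave the glassware and the other things on the bench and on the case where they stand.

Things in the scene. Friction and masses are not known exactly. Their poses are not given: they have to be found in the camera images.
- turret (a joint): angle in rad of the filter turret, grows counter-clockwise seen from above; 0: dark station exactly under the light head. It starts between -4.3 and -0.7, so home is counter-clockwise. Spring clicks every 1.047 rad (60 deg) from -4.19 to 1.047, end stops -4.36 and 1.22. A tab needs about 3 N to leave a click; once 0.15 rad past half-way it runs on by itself into the next click and stays there
- photometer: bench photometer, fixed: pale case 240 mm deep, 380 mm wide, 85 mm high. Origin at the centre of its underside; -x is its front, +y the end with display and keys, -y the end with the filter turret, whose upright axis stands at x 0, y -85 mm
- turret_axis (a point): on the turret's axis, level with the top of its disc, 103 mm above the bench; axes as photometer. Black disc, 140 mm diameter, six stations at 60 deg, each with an equal upright tab on the rim: plate 5 mm thick, 67 to 103 mm from the axis, up to 20 mm above this point, down to 12 mm below it. About 85 mm free between tabs. The case's top lies 18 mm below this point
- dark_tab (a point): middle of the dark station's tab, 88 mm from the axis, 4 mm above the disc's top; turns with the turret. The dark station is the only one closed by a square steel plate with four screws, the other five are round glass filters in rings. The other tabs stand every 60 deg round the axis from this one, and any of them turns the turret
- index (a point): small fixed steel pointer on the case's top, 111 mm from the turret axis towards the front, top 91 mm above the bench: the tab of the station in use stands straight behind it
- light_head: fixed light head: barrel 33 mm across on a short arm from the turret's central post, over the station nearest the front. All of it lies within 62 mm of the axis and at most 35 mm above the disc's top. Origin on the turret axis 12 mm below the disc's top
- zero_key_top (a point): centre of the top of the zero key: the one large round grey key, 26 mm across, alone at the front corner of the key end, in a dark collar 42 mm across and 3 mm high. Unpressed its top is 98 mm above the bench, 13 mm above the case. Moves with the key, which goes straight down
- zero_key (a joint): travel of the zero key in m: 0 up, 0.006 right down; springs back. 1.5 N to start it, 5 N to bottom it
- vial: the small capped glass vial standing on the photometer's case, between turret and zero key: 25 mm across, 48 mm tall; origin at the centre of its underside
- spare_filter: a loose filter cell, an aluminium ring 33 mm across and 9 mm tall with a glass in it, lying on the bench near the photometer's front; origin at the centre of its underside
- beaker: a small glass beaker, 52 mm across and 70 mm tall, on the bench beside the photometer's key end; origin at the centre of its underside
- cuvette_rack: a white cuvette rack, 50 x 130 mm and 49 mm tall with its clear cuvettes, on the bench in front of the photometer's turret end; origin at the centre of its underside
- wash_bottle: a white squeeze bottle with a bent spout, 68 mm across, 195 mm tall, on the right of the bench; origin at the centre of its underside
- amber_bottle: a brown glass bottle with a black cap, 60 mm across, 130 mm tall, on the right of the bench; origin at the centre of its underside
- tissue_box: a carton of wipes, 115 x 120 mm, 85 mm tall, on the left of the bench; origin at the centre of its underside
- spatula: a thin steel lab spatula, a 6 mm rod with flat ends, 172 mm long, lying on the left of the bench; origin at the middle of its underside

How it is judged:
By the outcome, as a careful person would: the job done as asked, in the order asked, and still so for the second after the job is handed in, with the robot touching nothing.
It also fails if it takes over 56 s, if anything falls off the work surface, if the arm or the gripper's body presses on something with over 40 N, if the wrist force passes 120 N, or if a joint passes its speed limit or range.

## Working session

There is one attempt and no reset: what is moved stays moved. The work goes in short steps, Python scripts to look and compute and a tool call to move; the robot and the scene stay as the last step left them, time stands still between calls to the robot, and variables do not carry over. Pictures are saved under pics/ and viewed, and the job is handed in when it is done.

Besides the shell and the picture viewer there is one more tool, called after "Request:" in YAML: its name, and indented under it one key for each argument. step_arm: Moves the arm, as the interface text tells. Its arguments: {"type":"object","properties":{"moves":{"type":"array"}},"required":["moves"]}

```bash
mkdir -p pics; python3 - <<'E'
from station import r, optics
import cv2
for n in ["scene","top","wrist"]:
    c=optics.capture(n); cv2.imwrite(f"pics/{n}0.png",c["image"][:,:,::-1]); print(n,c["fov_y"],c["cx"],c["cy"]); print(c["cam_to_world"].round(4) if hasattr(c["cam_to_world"],'round') else c["cam_to_world"])
s=r.sense()
print(s)
E
```

```text
scene 56.80024005888055 315.5361271515864 200.5354524076357
[[ 0.5941  0.6387 -0.489   1.012 ]
 [ 0.8043 -0.4622  0.3734 -0.358 ]
 [ 0.0125 -0.6151 -0.7883  0.9456]
 [ 0.      0.      0.      1.    ]]
top 48.95578226403575 321.91200775555217 199.07844811129496
[[-0.0129 -0.9957  0.0919  0.3566]
 [-0.9998  0.0112 -0.0182  0.063 ]
 [ 0.0171 -0.0922 -0.9956  1.4021]
 [ 0.      0.      0.      1.    ]]
wrist 60.90414775416995 318.4961994760877 197.01769305182424
[[-0.3163  0.9145  0.2521  0.1282]
 [ 0.9486  0.3044  0.0859 -0.6148]
 [ 0.0018  0.2663 -0.9639  0.3835]
 [ 0.      0.      0.      1.    ]]
{'time_s': 0.15, 'joints': array([-5.68031513e+01,  2.20792883e+01,  3.98479517e-01, -1.99673494e-02,
       -6.84119470e+01, -1.48158571e+01]), 'joint_velocities': array([-2.55459859e-04, -6.19581804e-02,  2.74908559e-01,  9.73597009e-02,
        6.20868430e-02,  2.87718381e-02]), 'effort': array([-1.46795378e-04, -3.91053808e+01,  1.87587655e+01,  4.22232226e+00,
        1.24033037e-02, -1.44940445e-04]), 'tcp_pos': array([ 0.19695198, -0.5926984 ,  0.23273156]), 'ee_rot': array([[ 9.49021156e-01, -6.15197078e-04, -3.15211782e-01],
       [ 3.15212366e-01,  1.53208630e-03,  9.49019924e-01],
       [-1.00902632e-04, -9.99998637e-01,  1.64790004e-03]]), 'wrist_force': array([ 1.22935611, -0.58343471,  0.07343118]), 'moment': array([0.02696585, 0.04229591, 0.0295971 ]), 'gripper_width': 1.000157598433847}
```

View pics/scene0.png

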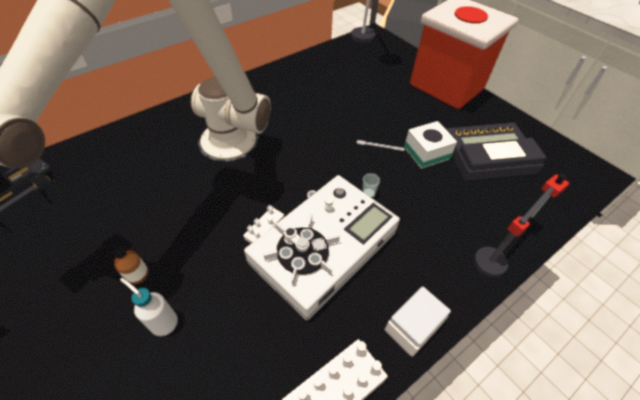

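View pics/top0.png

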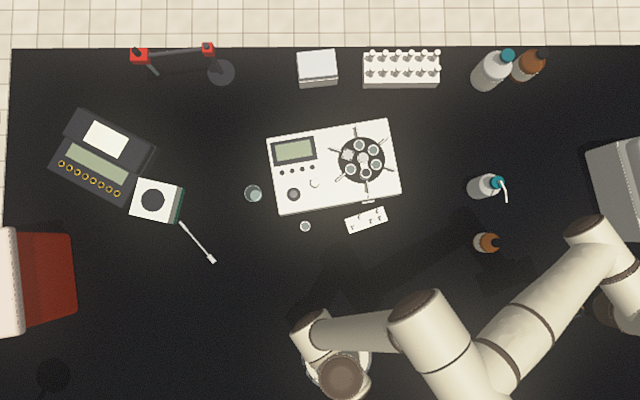

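View pics/wrist0.png

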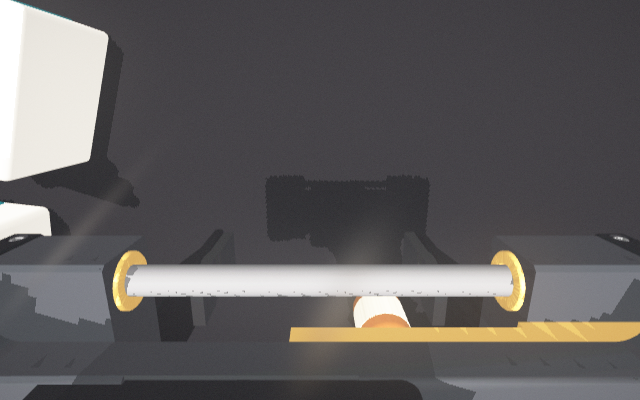

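```bash
python3 - <<'E'
import cv2
a=cv2.imread("pics/top0.png")[105:240,240:415]; cv2.imwrite("pics/topz.png",cv2.resize(a,None,fx=4.4,fy=4.4,interpolation=cv2.INTER_CUBIC))
a=cv2.imread("pics/scene0.png")[170:320,235:405]; cv2.imwrite("pics/scz.png",cv2.resize(a,None,fx=4,fy=4,interpolation=cv2.INTER_CUBIC))
E
```

```text
(no output)
```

View pics/topz.png

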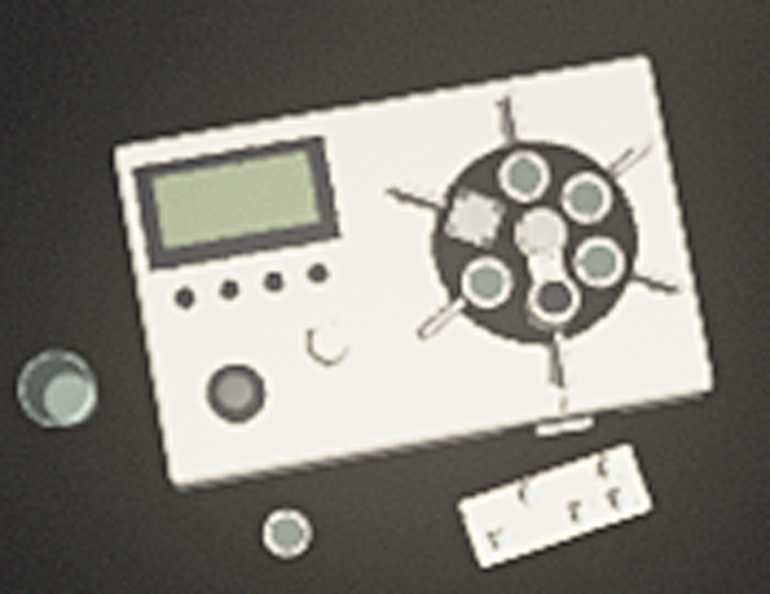

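View pics/scz.png

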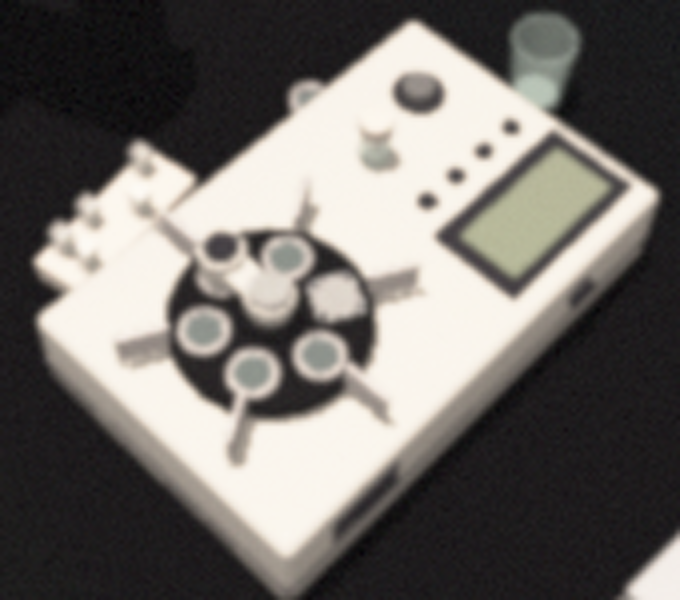

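```bash
cat > h.py <<'E'
import numpy as np
from station import r, optics
def cast(c,u,v,z):
    f=200/np.tan(np.radians(c["fov_y"]/2)); M=np.array(c["cam_to_world"])
    d=M[:3,:3]@np.array([(u-c["cx"])/f,(v-c["cy"])/f,1]); o=M[:3,3]
    return o+d*(z-o[2])/d[2]
def proj(c,p):
    f=200/np.tan(np.radians(c["fov_y"]/2)); M=np.array(c["cam_to_world"])
    q=M[:3,:3].T@(np.array(p)-M[:3,3]); return f*q[0]/q[2]+c["cx"], f*q[1]/q[2]+c["cy"]
E
python3 - <<'E'
from h import *
import cv2
c=optics.capture("top"); s=optics.capture("scene")
T=lambda x,y,z:cast(c,240+x/4.4-.4,105+y/4.4-.4,z)
S=lambda x,y,z:cast(s,235+x/4-.4,170+y/4-.4,z)
B=lambda *a:a
# local model pts
rows=[("c1",(.12,.19),T(118,148,.085)),("c2",(.12,-.19),T(648,56,.085)),("c3",(-.12,-.19),T(712,387,.085)),("c4",(-.12,.19),T(175,487,.085)),
("disc",(0,-.085),T(535,242,.103)),
("s1",(-.12,.19),S(413,20,.085)),("s2",(.12,.19),S(658,195,.085)),("s3",(.12,-.19),S(287,557,.085)),("s4",(-.12,-.19),S(40,322,.085)),("sd",(0,-.085),S(270,322,.103))]
P=np.array([q[1] for q in rows]);W=np.array([q[2][:2] for q in rows])
Pc=P-P.mean(0);Wc=W-W.mean(0)
th=np.arctan2((Pc[:,0]*Wc[:,1]-Pc[:,1]*Wc[:,0]).sum(),(Pc*Wc).sum())
R=np.array([[np.cos(th),-np.sin(th)],[np.sin(th),np.cos(th)]]);t=W.mean(0)-R@P.mean(0)
print("th",np.degrees(th),"t",t)
for n,p,w in rows: print(n,w[:2].round(4),((w[:2]-(R@p+t))*1000).round(1))
print("axis",R@[0,-.085]+t)
k1=T(236,394,.098);k2=S(420,84,.098);print("key",k1,k2,"local",R.T@(k1[:2]-t),R.T@(k2[:2]-t))
np.savez("fit.npz",R=R,t=t)
ax=R@[0,-.085]+t
for n,a in [("dark",T(390,192,.123)),("front",T(557,385,.112))]:
    l=R.T@(a[:2]-ax); print(n,np.degrees(np.arctan2(l[1],l[0])),np.hypot(*l))
v=S(378,160,.085); print("vial",v, R.T@(v[:2]-t)); 
for n,u,w,z in [("wash",480,187,0.06),("amber",487,242,.06),("beaker",253,195,.0)]: print(n,cast(c,u,w,z))
E
```

```text
th 9.617903145797218 t [0.58261483 0.00133155]
c1 [0.6661 0.2054] [-3.1 -3.3]
c2 [ 0.7282 -0.1639] [-4.5  2. ]
c3 [ 0.4954 -0.2019] [-0.7  4.2]
c4 [0.4309 0.167 ] [-1.6 -1.6]
disc [ 0.5942 -0.0801] [-2.6  2.3]
s1 [0.4363 0.1672] [ 3.8 -1.4]
s2 [0.6699 0.2045] [ 0.7 -4.2]
s3 [ 0.7306 -0.1643] [-2.1  1.6]
s4 [ 0.502  -0.2031] [6. 3.]
sd [ 0.6009 -0.0851] [ 4.1 -2.6]
axis [ 0.59681636 -0.08247368]
key [0.49278331 0.12444364 0.098     ] [0.49800244 0.12364161 0.098     ] local [-0.06799966  0.13639038] [-0.06298788  0.13472763]
dark 64.5930992326586 0.10539511194505632
front 175.68046816494908 0.10223957181096922
vial [0.5279745  0.06164674 0.085     ] [-0.04379503  0.06859653]
wash [ 0.51257941 -0.45144829  0.06      ]
amber [ 0.34293898 -0.4651699   0.06      ]
beaker [0.50169385 0.25769983 0.        ]
```

Request:
step_arm:
  moves:
    - [[0,0,0,3.2,0,2.3,0],[0,0,0,6.4,0,4.6,0],[0,0,0,9.6,0,6.9,0],[0,0,0,12.8,0,9.2,0],[0,0,0,16,0,11.5,0]]

```text
time_s: 0.67
tcp_pos: [0.3133, -0.4319, 0.2335]
ee_rot: [[0.949, 0.0, -0.315], [0.315, 0.0, 0.949], [0.0, -1.0, 0.0]]
wrist_force: [-0.4, 0.3, -1.0]
gripper_width: 0.704
```

Request:
step_arm:
  moves:
    - [[0,0,0,3.2,0,2.3,0],[0,0,0,6.4,0,4.6,0],[0,0,0,9.6,0,6.9,0],[0,0,0,12.8,0,9.2,0],[0,0,0,16,0,11.5,0]]

```text
time_s: 1.08
tcp_pos: [0.4289, -0.2721, 0.2338]
ee_rot: [[0.949, 0.0, -0.315], [0.315, -0.0, 0.949], [0.0, -1.0, -0.0]]
wrist_force: [-0.2, -0.8, -0.5]
gripper_width: 0.327
```

Request:
step_arm:
  moves:
    - [[0,0.12,0,3.2,0,2.3,0],[0,0.24,0,6.4,0,4.6,0],[0,0.36,0,9.6,0,6.9,0],[0,0.48,0,13,0,9.5,0],[0,0.6,0,13.8,0,9.7,0]]

```text
time_s: 1.5
tcp_pos: [0.5307, -0.1348, 0.2336]
ee_rot: [[0.964, 0.001, 0.266], [-0.266, 0.0, 0.964], [0.001, -1.0, 0.001]]
wrist_force: [-0.9, 0.3, -0.2]
gripper_width: 0.018
```

Request:
step_arm:
  moves:
    - [[0,0.12,0,0,0,0,0],[0,0.24,0,0,0,0,0],[0,0.36,0,0,0,0,0],[0,0.48,0,0,0,0,0],[0,0.6,0,0,0,0,0]]

```text
time_s: 1.92
tcp_pos: [0.5286, -0.1382, 0.2334]
ee_rot: [[0.643, -0.0, 0.766], [-0.766, 0.0, 0.643], [-0.0, -1.0, -0.0]]
wrist_force: [0.6, 0.1, -0.2]
gripper_width: 0.006
```

```bash
cat >> h.py <<'E'
def st():
    s=r.sense(); R=s["ee_rot"]; p=s["tcp_pos"]
    A=np.array([0.597,-0.082]); l=p[:2]-A
    print("t",s["time_s"],"p",p.round(4),"yaw",np.degrees(np.arctan2(R[1,0],R[0,0])).round(2),"F",s["wrist_force"].round(2),"g",round(s["gripper_width"],3),"polar r %.4f ang %.2f"%(np.hypot(*l),np.degrees(np.arctan2(l[1],l[0]))%360), "ydir",R[:,1].round(4),"j",s["joints"].round(1))
    return s
def to(x,y,z,yaw=None):
    s=st(); R=s["ee_rot"]; d=np.array([x,y,z])-s["tcp_pos"]
    print("shift cm",(R.T@d*100).round(2))
    if yaw is not None:
        y0=np.degrees(np.arctan2(R[1,0],R[0,0])); print("turn y rad",-np.radians((yaw-y0+180)%360-180))
E
python3 - <<'E'
from h import *
import cv2
a=np.radians(219.6); to(.597+.09*np.cos(a),-.082+.09*np.sin(a),.119,309.6)
for n in ["wrist","top"]:
    c=optics.capture(n); cv2.imwrite(f"pics/{n}1.png",c["image"][:,:,::-1])
E
```

```text
t 1.9167 p [ 0.5286 -0.1382  0.2334] yaw -50.0 F [ 0.56  0.09 -0.15] g 0.006 polar r 0.0885 ang 219.38 ydir [-3.e-04  1.e-04 -1.e+00] j [   2.4   14.4  -10.7   -0.   -64.9 -142.3]
shift cm [ 0.04 11.44 -0.14]
turn y rad 0.007025330215323513
```

View pics/wrist1.png

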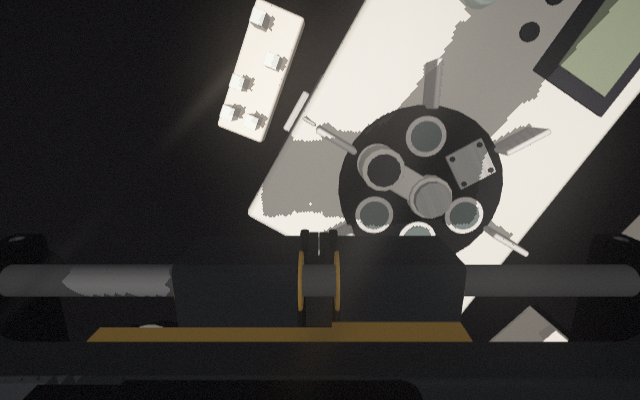

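```bash
python3 - <<'E'
from h import *
c=optics.capture("wrist"); print(cast(c,421,187,.103), proj(c,[.597,-.082,.103]), proj(c,[.5286,-.1382,.107]))
# dark tab end/ front tab top midline
for u,v,z in [(433,62,.123),(549,131,.123),(305,118,.123)]:
    p=cast(c,u,v,z);l=p[:2]-[.597,-.082];print(p,np.hypot(*l),np.degrees(np.arctan2(l[1],l[0])))
E
```

```text
[ 0.59282114 -0.07761657  0.103     ] (np.float64(420.8303921482856), np.float64(193.86404583647055)) (np.float64(317.4184078681188), np.float64(193.3043364102307))
[ 0.52592524 -0.0067624   0.123     ] 0.10350032530807571 133.37027349715578
[0.62774451 0.01582152 0.123     ] 0.10253913678491797 72.55249171384902
[ 0.48101975 -0.09652263  0.123     ] 0.1168859476967089 -172.86277730516252
```

Request:
step_arm:
  moves:
    - [[0,0,0,0,3,-0.35,0],[0,0,0,0,6,-0.35,0],[0,0,0,0,9,-0.35,0],[0,0,0,0,10.5,-0.35,0],[0,0,0,0,11.4,-0.35,0]]

```text
time_s: 2.48
tcp_pos: [0.5244, -0.1406, 0.1171]
ee_rot: [[0.649, -0.004, 0.761], [-0.761, 0.0, 0.649], [-0.003, -1.0, -0.003]]
wrist_force: [0.2, -0.6, -0.6]
gripper_width: 0.003
```

```bash
python3 - <<'E'
from h import *
import cv2
st()
c=optics.capture("scene"); cv2.imwrite("pics/s2.png",cv2.resize(c["image"][120:330,180:440,::-1],None,fx=2.8,fy=2.8))
E
```

```text
t 2.4833 p [ 0.5244 -0.1406  0.1171] yaw -49.54 F [ 0.24 -0.65 -0.62] g 0.003 polar r 0.0933 ang 218.93 ydir [-4.5e-03  2.0e-04 -1.0e+00] j [   2.1   20.9  -20.    -0.   -49.4 -141.6]
```

View pics/s2.png

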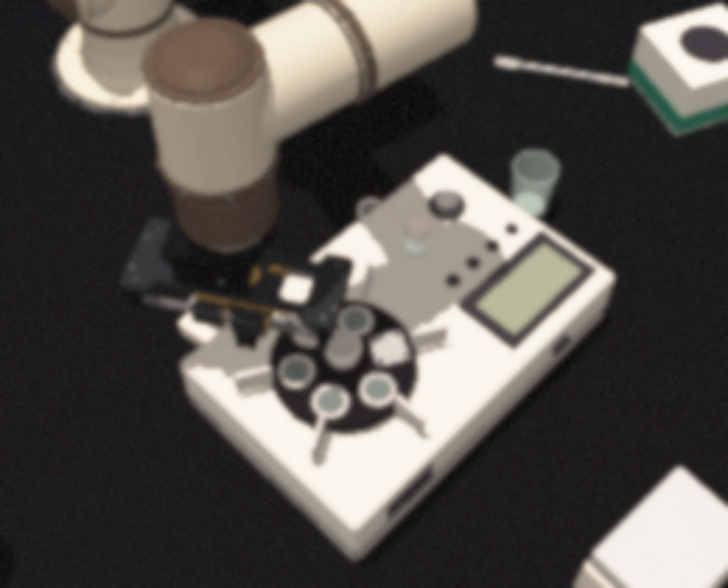

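Request:
step_arm:
  moves:
    - [[0,-0.052,0,0.48,0,0.01,0],[0,-0.105,0,0.96,0,0.05,0],[0,-0.157,0,1.44,0,0.11,0],[0,-0.209,0,1.91,0,0.2,0],[0,-0.262,0,2.38,0,0.31,0]]

```text
time_s: 2.95
tcp_pos: [0.5449, -0.1571, 0.1211]
ee_rot: [[0.825, 0.003, 0.565], [-0.565, -0.0, 0.825], [0.002, -1.0, 0.001]]
wrist_force: [0.3, 0.0, 0.2]
gripper_width: 0.003
```

Request:
step_arm:
  moves:
    - [[0,-0.052,0,0.48,0,0.01,0],[0,-0.105,0,0.96,0,0.05,0],[0,-0.157,0,1.44,0,0.11,0],[0,-0.209,0,1.91,0,0.2,0],[0,-0.262,0,2.38,0,0.31,0]]

```text
time_s: 3.37
tcp_pos: [0.5646, -0.1674, 0.1208]
ee_rot: [[0.943, -0.001, 0.332], [-0.332, 0.001, 0.943], [-0.001, -1.0, 0.0]]
wrist_force: [-3.4, 3.5, 1.9]
gripper_width: 0.006
```

Request:
step_arm:
  moves:
    - [[0,-0.052,0,0.48,0,0.01,0],[0,-0.105,0,0.96,0,0.05,0],[0,-0.157,0,1.44,0,0.11,0],[0,-0.209,0,1.91,0,0.2,0],[0,-0.262,0,2.38,0,0.31,0]]

```text
time_s: 3.78
tcp_pos: [0.5882, -0.1726, 0.1206]
ee_rot: [[0.997, -0.001, 0.077], [-0.077, 0.0, 0.997], [-0.001, -1.0, 0.0]]
wrist_force: [-2.6, 1.4, -0.1]
gripper_width: 0.003
```

```bash
python3 - <<'E'
from h import *
import cv2
st()
c=optics.capture("scene"); cv2.imwrite("pics/s3.png",cv2.resize(c["image"][120:330,180:440,::-1],None,fx=2.8,fy=2.8))
E
```

```text
t 3.7833 p [ 0.5882 -0.1726  0.1206] yaw -4.39 F [-2.6   1.4  -0.06] g 0.003 polar r 0.0910 ang 264.44 ydir [-9.e-04  4.e-04 -1.e+00] j [ -1.3  26.5  -9.8  -0.  -53.7 -93.1]
```

View pics/s3.png

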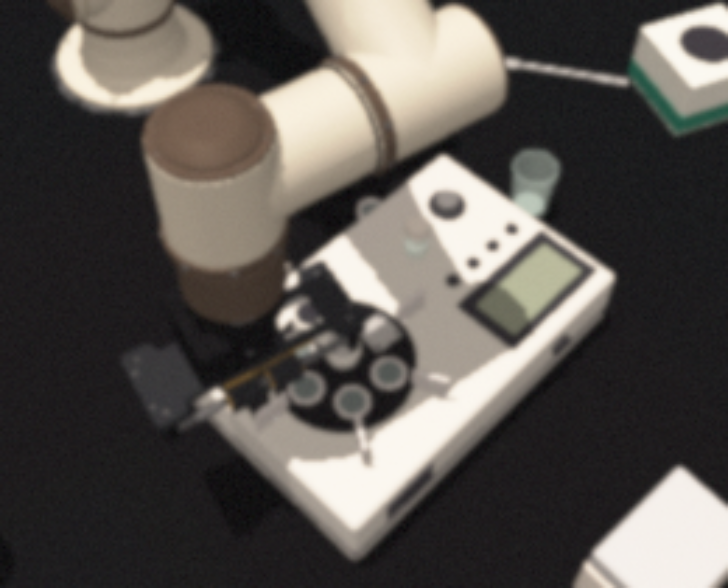

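Request:
step_arm:
  moves:
    - [[0,-0.052,0,0.48,0,0.01,0],[0,-0.105,0,0.96,0,0.05,0],[0,-0.157,0,1.44,0,0.11,0],[0,-0.209,0,1.91,0,0.2,0],[0,-0.262,0,2.38,0,0.31,0]]

```text
time_s: 4.25
tcp_pos: [0.6129, -0.1717, 0.1206]
ee_rot: [[0.983, 0.001, -0.183], [0.183, -0.0, 0.983], [0.001, -1.0, -0.0]]
wrist_force: [-1.1, 0.6, 0.2]
gripper_width: 0.008
```

Request:
step_arm:
  moves:
    - [[0,-0.052,0,0.48,0,0.01,0],[0,-0.105,0,0.96,0,0.05,0],[0,-0.157,0,1.44,0,0.11,0],[0,-0.209,0,1.91,0,0.2,0],[0,-0.262,0,2.38,0,0.31,0]]

```text
time_s: 4.67
tcp_pos: [0.6364, -0.1645, 0.1209]
ee_rot: [[0.902, 0.003, -0.431], [0.431, -0.0, 0.902], [0.002, -1.0, -0.002]]
wrist_force: [-0.4, -0.2, 0.7]
gripper_width: 0.003
```

Request:
step_arm:
  moves:
    - [[0,-0.052,0,0.48,0,0.01,0],[0,-0.105,0,0.96,0,0.05,0],[0,-0.157,0,1.44,0,0.11,0],[0,-0.209,0,1.91,0,0.2,0],[0,-0.262,0,2.38,0,0.31,0]]

```text
time_s: 5.08
tcp_pos: [0.6552, -0.1523, 0.1209]
ee_rot: [[0.76, -0.001, -0.65], [0.65, -0.002, 0.76], [-0.001, -1.0, -0.001]]
wrist_force: [-2.7, -2.9, 1.1]
gripper_width: 0.008
```

```bash
python3 - <<'E'
from h import *
import cv2
st()
c=optics.capture("scene"); cv2.imwrite("pics/s4.png",cv2.resize(c["image"][120:330,180:440,::-1],None,fx=2.8,fy=2.8))
E
```

```text
t 5.0833 p [ 0.6552 -0.1523  0.1209] yaw 40.55 F [-2.73 -2.91  1.13] g 0.008 polar r 0.0913 ang 309.63 ydir [-6.0e-04 -1.5e-03 -1.0e+00] j [  0.7  31.7  -0.6   0.1 -57.8 -50.2]
```

View pics/s4.png

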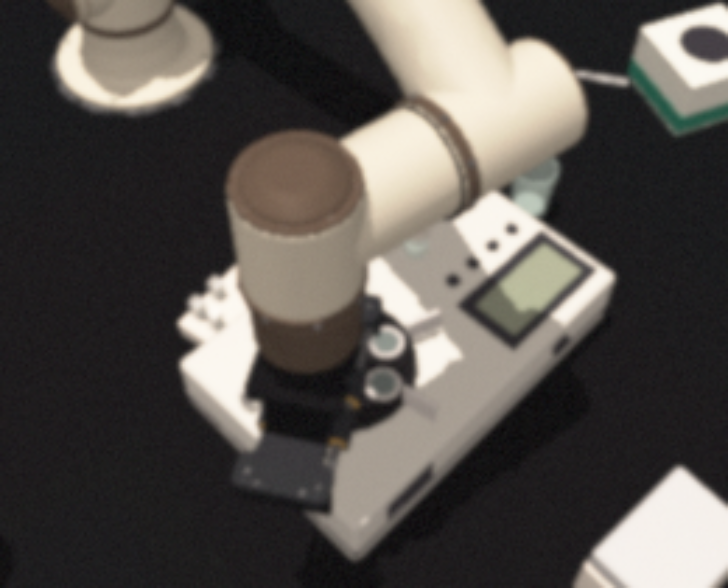

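Request:
step_arm:
  moves:
    - [[0,-0.052,0,0.48,0,0.01,0],[0,-0.105,0,0.96,0,0.05,0],[0,-0.157,0,1.44,0,0.11,0],[0,-0.209,0,1.91,0,0.2,0],[0,-0.262,0,2.38,0,0.31,0]]

```text
time_s: 5.55
tcp_pos: [0.6717, -0.1342, 0.1208]
ee_rot: [[0.567, 0.001, -0.824], [0.824, -0.001, 0.567], [-0.0, -1.0, -0.001]]
wrist_force: [-2.1, -1.9, 0.9]
gripper_width: 0.006
```

Request:
step_arm:
  moves:
    - [[0,-0.052,0,0.48,0,0.01,0],[0,-0.105,0,0.96,0,0.05,0],[0,-0.157,0,1.44,0,0.11,0],[0,-0.209,0,1.91,0,0.2,0],[0,-0.262,0,2.38,0,0.31,0]]

```text
time_s: 5.97
tcp_pos: [0.6831, -0.1123, 0.1207]
ee_rot: [[0.334, 0.002, -0.943], [0.943, -0.0, 0.334], [0.0, -1.0, -0.002]]
wrist_force: [-0.3, -1.1, 0.1]
gripper_width: 0.01
```

Request:
step_arm:
  moves:
    - [[0,-0.035,0,0.32,0,0.01,0],[0,-0.07,0,0.64,0,0.02,0],[0,-0.105,0,0.96,0,0.05,0],[0,-0.105,0,0.96,0,0.05,0],[0,-0.105,0,0.96,0,0.05,0]]

```text
time_s: 6.38
tcp_pos: [0.6858, -0.1028, 0.1204]
ee_rot: [[0.236, 0.002, -0.972], [0.972, 0.0, 0.236], [0.0, -1.0, -0.002]]
wrist_force: [0.4, -0.2, -1.2]
gripper_width: 0.007
```

```bash
python3 - <<'E'
from h import *
import cv2
st()
c=optics.capture("scene"); cv2.imwrite("pics/s5.png",cv2.resize(c["image"][120:330,180:440,::-1],None,fx=2.8,fy=2.8))
c=optics.capture("wrist"); cv2.imwrite("pics/w5.png",c["image"][:,:,::-1])
E
```

```text
t 6.3833 p [ 0.6858 -0.1028  0.1204] yaw 76.37 F [ 0.36 -0.21 -1.19] g 0.007 polar r 0.0912 ang 346.79 ydir [ 1.7e-03  1.0e-04 -1.0e+00] j [  4.8  33.5   2.7   0.  -59.1 -18.4]
```

View pics/s5.png

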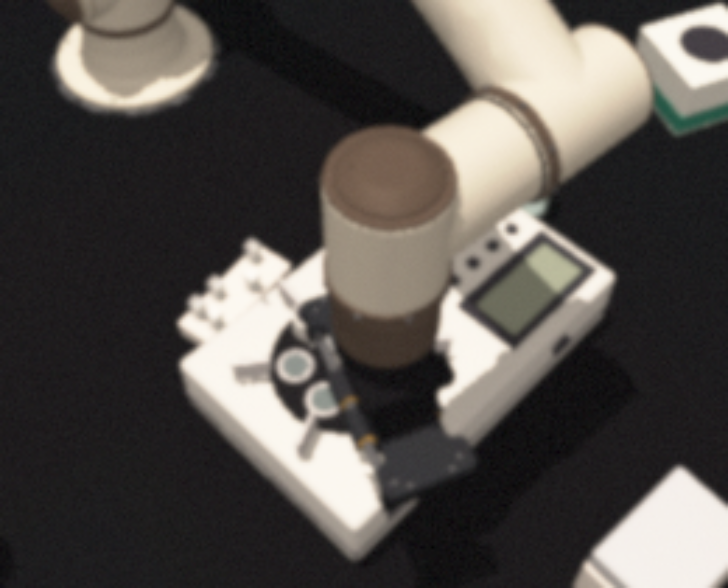

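View pics/w5.png

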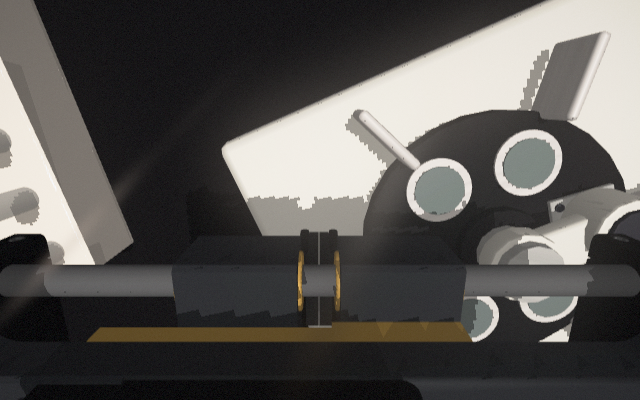

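Request:
step_arm:
  moves:
    - [[0,0,0,-0.5,0,0,0],[0,0,0,-1.0,0,0,0],[0,0,0,-1.0,-3,0,0],[0,0,0,-1.0,-6,0,0],[0,0,0,-1,-9,0,0]]

```text
time_s: 6.9
tcp_pos: [0.6824, -0.1136, 0.2101]
ee_rot: [[0.236, -0.002, -0.972], [0.972, -0.0, 0.236], [-0.001, -1.0, 0.002]]
wrist_force: [0.7, -1.6, 1.0]
gripper_width: 0.004
```

```bash
python3 - <<'E'
from h import *
to(.495,.124,.21,18)
E
```

```text
t 6.9 p [ 0.6824 -0.1136  0.2101] yaw 76.37 F [ 0.67 -1.64  1.  ] g 0.004 polar r 0.0911 ang 339.68 ydir [-1.6e-03 -4.0e-04 -1.0e+00] j [  3.9  29.5   9.1   0.  -69.7 -17.5]
shift cm [18.68  0.03 23.81]
turn y rad 1.0188330202681204
```

Request:
step_arm:
  moves:
    - [[0,0,0,1.9,0,2.4,0],[0,0,0,3.8,0,4.8,0],[0,0,0,5.7,0,7.2,0],[0,0,0,7.6,0,9.6,0],[0,0,0,9.5,0,12,0]]

```text
time_s: 7.32
tcp_pos: [0.5875, 0.008, 0.2097]
ee_rot: [[0.236, 0.0, -0.972], [0.972, 0.0, 0.236], [0.0, -1.0, -0.0]]
wrist_force: [0.5, 0.1, -0.1]
gripper_width: 0.005
```

Request:
step_arm:
  moves:
    - [[0,0,0,1.9,0,2.4,0],[0,0,0,3.8,0,4.8,0],[0,0,0,5.7,0,7.2,0],[0,0,0,7.6,0,9.6,0],[0,0,0,9.2,0,11.8,0]]

```text
time_s: 7.73
tcp_pos: [0.4944, 0.1255, 0.2098]
ee_rot: [[0.235, 0.001, -0.972], [0.972, 0.0, 0.235], [0.0, -1.0, -0.0]]
wrist_force: [0.2, -0.1, 0.2]
gripper_width: 0.008
```

```bash
python3 - <<'E'
from h import *
import cv2
to(.495,.124,.115)
c=optics.capture("top"); cv2.imwrite("pics/t6.png",cv2.resize(c["image"][100:240,200:415,::-1],None,fx=3.7,fy=3.7,interpolation=cv2.INTER_CUBIC))
c=optics.capture("scene"); cv2.imwrite("pics/s6.png",cv2.resize(c["image"][120:330,180:440,::-1],None,fx=2.8,fy=2.8))
c=optics.capture("wrist"); cv2.imwrite("pics/w6.png",c["image"][:,:,::-1]); print(proj(c,[.495,.124,.098]))
E
```

```text
t 7.7333 p [0.4944 0.1255 0.2098] yaw 76.4 F [ 0.19 -0.14  0.18] g 0.008 polar r 0.2315 ang 116.30 ydir [ 5.e-04  3.e-04 -1.e+00] j [ 32.5  12.  -17.6  -0.  -60.4 -46.1]
shift cm [-0.14  9.48 -0.09]
(np.float64(316.1136775561882), np.float64(193.32891171026486))
```

View pics/t6.png

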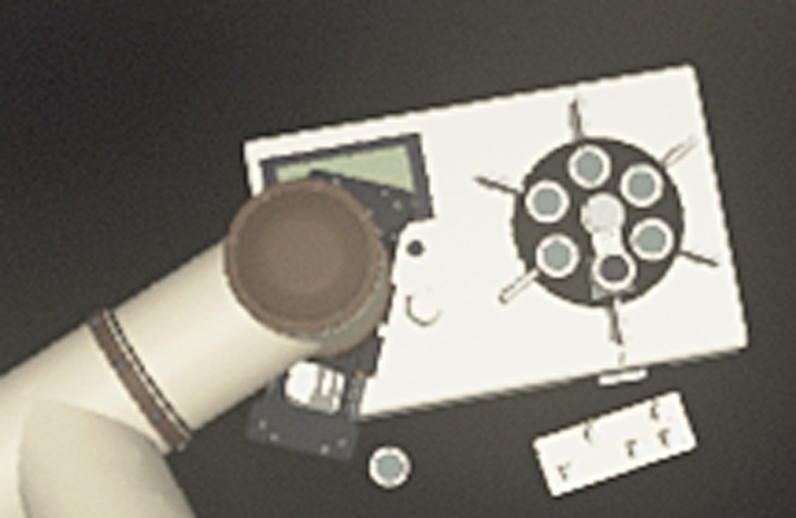

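View pics/s6.png

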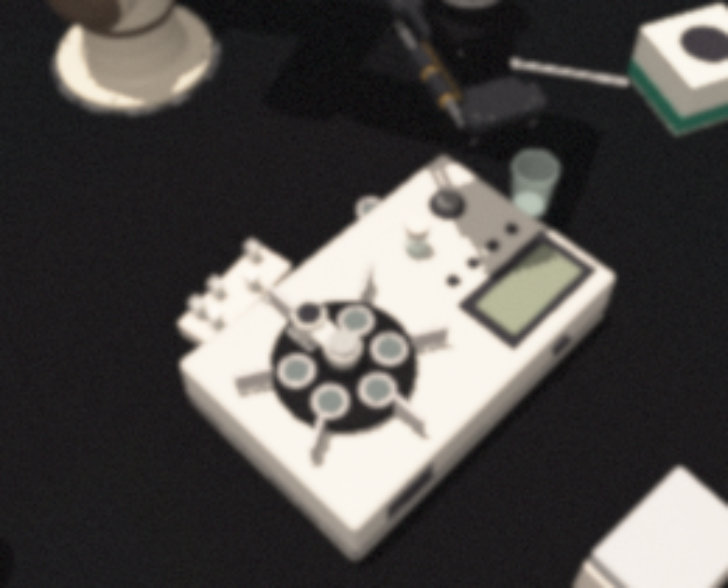

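View pics/w6.png

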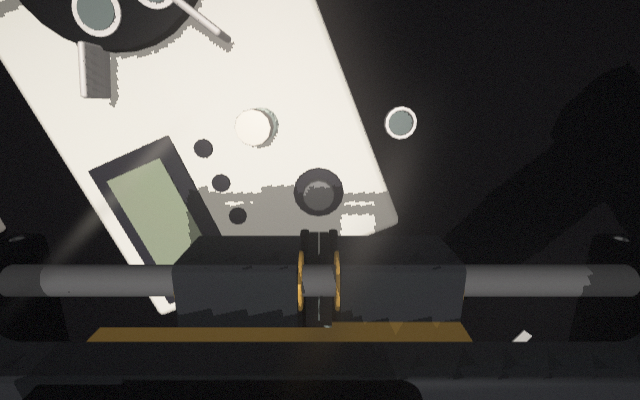

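Request:
step_arm:
  moves:
    - [[0,0,0,-0.1,2.5,0,0],[0,0,0,-0.1,5,0,0],[0,0,0,-0.1,7,0,0],[0,0,0,-0.1,8.5,0,0],[0,0,0,-0.1,9.2,0,0]]

```text
time_s: 8.3
tcp_pos: [0.4947, 0.1223, 0.1153]
ee_rot: [[0.237, -0.003, -0.972], [0.972, -0.002, 0.237], [-0.003, -1.0, 0.003]]
wrist_force: [0.0, -0.1, -1.1]
gripper_width: 0.001
```

Request:
step_arm:
  moves:
    - [[0,0,0,0,0,0,0],[0,0,0,0,0.1,0,0],[0,0,0,0,0.3,0,0],[0,0,0,0,0.5,0,0],[0,0,0,0,0.7,0,0]]

```text
time_s: 8.72
tcp_pos: [0.4958, 0.1241, 0.1113]
ee_rot: [[0.234, 0.002, -0.972], [0.972, 0.001, 0.234], [0.001, -1.0, -0.001]]
wrist_force: [0.2, -0.2, 0.2]
gripper_width: 0.008
```

```bash
python3 -c "
from h import *
st()"
```

```text
t 8.7167 p [0.4958 0.1241 0.1113] yaw 76.44 F [ 0.16 -0.17  0.18] g 0.008 polar r 0.2297 ang 116.15 ydir [ 0.0017  0.001  -1.    ] j [ 32.3  18.4 -25.    0.  -46.5 -45.8]
```

Request:
step_arm:
  moves:
    - [[0,0,0,0,0.15,0,0],[0,0,0,0,0.3,0,0],[0,0,0,0,0.45,0,0],[0,0,0,0,0.6,0,0],[0,0,0,0,0.7,0,0]]

```text
time_s: 9.13
tcp_pos: [0.4955, 0.1241, 0.1039]
ee_rot: [[0.234, 0.001, -0.972], [0.972, 0.0, 0.234], [0.0, -1.0, -0.001]]
wrist_force: [-2.2, -0.6, 3.9]
gripper_width: 0.007
```

Request:
step_arm:
  moves:
    - [[0,0,0,0,0.05,0,0],[0,0,0,0,0.1,0,0],[0,0,0,0,0.15,0,0],[0,0,0,0,0.15,0,0],[0,0,0,0,0.15,0,0]]

```text
time_s: 9.55
tcp_pos: [0.4955, 0.1241, 0.1033]
ee_rot: [[0.234, 0.001, -0.972], [0.972, 0.0, 0.234], [0.0, -1.0, -0.001]]
wrist_force: [-3.8, -0.1, 9.5]
gripper_width: 0.001
```

Request:
step_arm:
  moves:
    - [[0,0,0,0,0.05,0,0],[0,0,0,0,0.1,0,0],[0,0,0,0,0.1,0,0],[0,0,0,0,0.1,0,0],[0,0,0,0,0.1,0,0]]

```text
time_s: 9.97
tcp_pos: [0.4955, 0.1241, 0.1032]
ee_rot: [[0.234, 0.001, -0.972], [0.972, -0.0, 0.234], [0.0, -1.0, -0.001]]
wrist_force: [-6.6, 0.5, 16.3]
gripper_width: 0.008
```

Request:
step_arm:
  moves:
    - [[0,0,0,0,-0.5,0,0],[0,0,0,0,-1,0,0],[0,0,0,0,-3,0,0],[0,0,0,0,-6,0,0],[0,0,0,0,-9,0,0]]

```text
time_s: 10.38
tcp_pos: [0.4943, 0.1235, 0.1908]
ee_rot: [[0.235, -0.003, -0.972], [0.972, -0.002, 0.235], [-0.002, -1.0, 0.003]]
wrist_force: [-0.1, 0.1, -0.3]
gripper_width: 0.005
```

Request:
step_arm:
  moves:
    - [[0,0,0,0,-3,3,0],[0,0,0,0,-3,6,0],[0,0,0,0,-3,9,0],[0,0,0,0,-3,12,0],[0,0,0,0,-3,12,0]]

```text
time_s: 10.8
tcp_pos: [0.3744, 0.1516, 0.2207]
ee_rot: [[0.232, -0.002, -0.973], [0.973, 0.001, 0.232], [0.0, -1.0, 0.002]]
wrist_force: [-0.4, 0.0, -0.2]
gripper_width: 0.007
```

```bash
python3 - <<'E'
from h import *
import cv2
st()
c=optics.capture("top"); cv2.imwrite("pics/t7.png",cv2.resize(c["image"][100:240,200:415,::-1],None,fx=3.7,fy=3.7,interpolation=cv2.INTER_CUBIC))
c=optics.capture("scene"); cv2.imwrite("pics/s7.png",cv2.resize(c["image"][120:330,180:440,::-1],None,fx=2.8,fy=2.8))
c=optics.capture("wrist"); cv2.imwrite("pics/w7.png",c["image"][:,:,::-1])
E
```

```text
t 10.8 p [0.3744 0.1516 0.2207] yaw 76.56 F [-0.42  0.02 -0.22] g 0.007 polar r 0.3226 ang 133.63 ydir [-2.2e-03  6.0e-04 -1.0e+00] j [ 45.3   0.5 -29.2  -0.1 -60.4 -58.6]
```

View pics/t7.png

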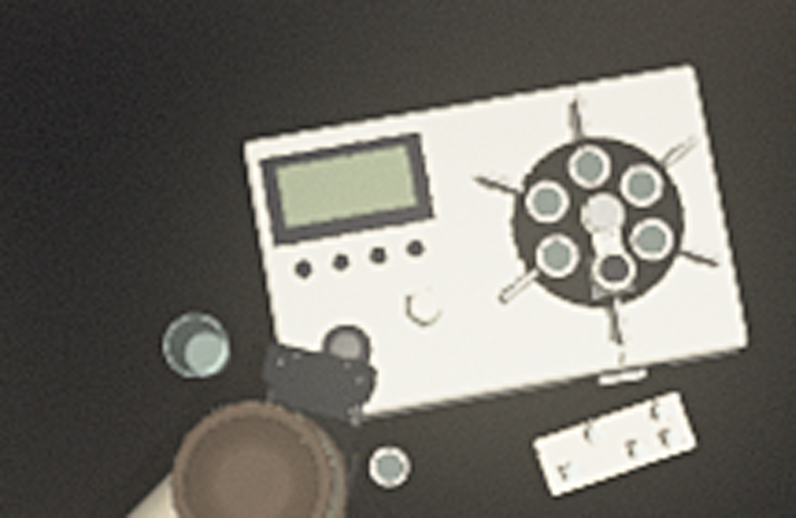

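View pics/s7.png

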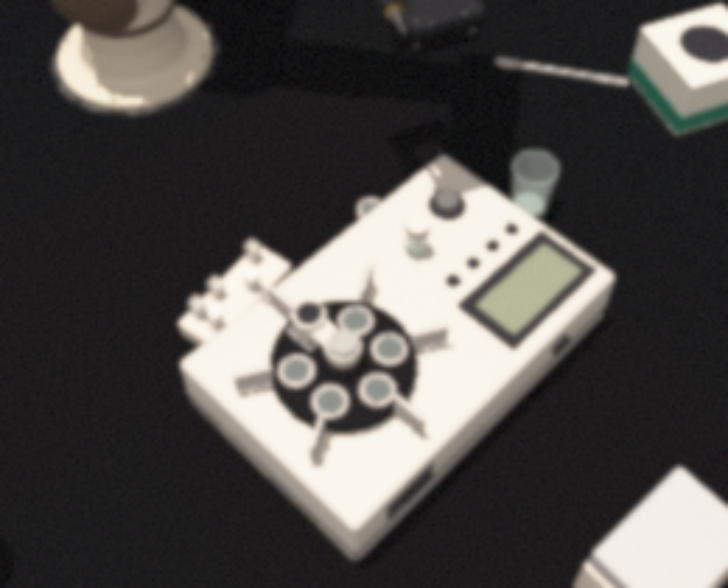

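View pics/w7.png

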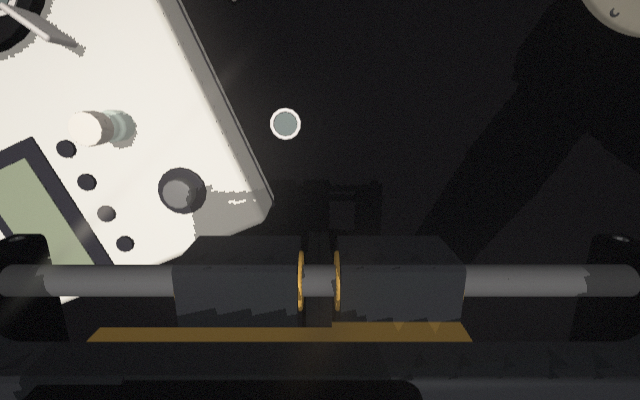

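```bash
python3 -c "
from station import r
print(r.finish_job())"
```

```text
the job is handed in; nothing more can be done
None
```

The photometer is zeroed. The dark station is home under the light head, and after that the zero key was pressed right down and let up again. The job was handed in at about 11 s of the 56 s allowed.

- **Turret:** It started two clicks clockwise of home. I pushed one tab counter-clockwise with the closed fingertips, with force readings of only 4–5 N. The tip stopped about 12° short of home and the turret ran on into its click by itself. Pictures then showed five glass filters in the open, corners of the square plate under the head, and a tab straight behind the index.
- **Zero key:** The downward travel stopped at a TCP height of 103 mm, where the key should bottom. The force there rose to 16 N, well above the 5 N needed. After I lifted off, the key looked up in the pictures.
- **Last check:** The wrist force was near zero with the arm clear of everything. The turret was still home, and the vial, spare filter, beaker and rack stood where they were. I did not re-check the bottles, tissue box or spatula afterwards, but the arm's path stayed clear of them.
- **Disagreement:** The scene, top and wrist cameras placed the turret axis and case corners up to about 4–6 mm apart. I used the average and kept the fingertip clear of the disc.

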